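Hang the test-block pail on the twin hook

TASK

The small steel pail holding the hardness test blocks stands on the bench with its bail folded down flat. Swing the bail up until it stands upright while the pail stays standing on the bench, then lift the pail by its bail and hang it on the twin-prong hook stand, bail across both prongs and pail hanging freely upright, and let go. Do not tip the pail over, and leave the steel pot that has no bail where it stands.

Things in the scene. Friction and masses are not known exactly. Their poses are not given: they have to be found in the camera images.
- bail_grip (a point): Centre of the wooden sleeve (16 mm dia, 48 mm long, spins freely) on the pail's U-shaped bail (6 mm wire, 116 mm wide), parallel to the hinge, 108 mm from it. Starts flat: sleeve level with the hinge, on the pail's -x side (towards the robot), axis 58 mm off the rim. Swings freely up over the pail and on; let go, it falls. Bare straight wire for 24 mm beyond each sleeve end.
- pail_mid (a point): Centre of the pail, half-way up (40 mm above its underside), z up. Open steel pail, 100 mm rim, 80 mm high, with round test blocks fixed inside; 0.3 to 0.7 kg. Bail hinge: axis along y, through the pail's centre line, 30 mm above this point. The flat bail lies on its -x side. It stands on the bench left or right of the hook stand.
- hook_seat (a point): Fixed hook stand: where the sleeve's centre rests, midway between two parallel level 8 mm prongs 84 mm apart (y across them), wire lying on both. 218 mm up. x runs from the open ends to the post (92 mm behind, no higher than 240 mm). Prongs are level for 20 mm either side; open ends, 36 mm in front, turn up to 19 mm above this point: enter from the front above them. Fingers fit between.
- pot_mid (a point): Centre, half-way up, of a bystander: an empty open steel pot of the pail's size (100 mm rim, 80 mm high) but with no bail, on the other side of the hook stand from the pail. Leave it alone.
Mind the look-alikes: they are no part of the job. Leave any pink, purple or red look-alike of the part that bears bail_grip alone.

How it is judged:
By the outcome, as a careful person would: the job done as asked, in the order asked, and still so for the second after the job is handed in, with the robot touching nothing.
It also fails if it takes over 61 s, if anything falls off the work surface, if the arm or the gripper's body presses on something with over 40 N, if the wrist force passes 120 N, or if a joint passes its speed limit or range.

ROBOT

A 6-joint arm with a two-finger parallel gripper is mounted at the origin on the work surface. World frame = base frame: x ahead of the robot, y to its left, z up, the work surface at z = 0. Lengths are in m, angles in rad, forces in N, time in s.
With the tool pointing down it reaches from about 0.25 to 0.775 m from the base axis. Payload 4 kg.
Tool frame: the origin (TCP) lies midway between the tips of the shut fingers; the grasp point (between the pads) lies 19 mm behind it; z points along the fingers, y is the line along which they close (so a half turn about z gives the same grasp; the last joint's range is limited). The gripper opens to 94 mm and grips with 3 to 60 N. Pads are 16 mm wide; open, the fingers measure 119 mm over their backs; the gripper's body (75 mm by 177 mm) begins 78 mm behind the grasp point.
Start: joints at [-1.27, 0.087, 1.371, -0, 1.684, -0.103], TCP at [0.216, -0.506, 0.206] pointing down, gripper open.
Joint ranges: [-3.1, 3.1], [-0.76, 2.03], [0.27, 2.55], [-1.08, 4.22], [0.17, 2.65], [-2.57, 2.57]. Speed limits (rad/s): [2.79, 2.79, 3.14, 3.14, 3.14, 3.14].

INTERFACE

Orientations are given as [roll, pitch, yaw] about the fixed x, y, z axes, in that order (R = Rz(yaw) Ry(pitch) Rx(roll)).
In Python, from bench import get_obs, snapshot, close_job gives the robot as it stands. The module is installed in compiled form; this text tells all that it offers.
- The arm moves only by the tool drive_tool, never from a script. Its argument "commands" is a list of rows, each a list of 6 numbers: the shift along the tool's x, y, z in units of 0.04 m (1.0 is 0.04 m), then the turn, a rotation vector about the tool's x, y, z in units of 0.1 rad (1.0 is 0.1 rad). In form: [[dx, dy, dz, wx, wy, wz], ...]. A call has 1 to 20 rows; each row shifts and turns the commanded pose from where the row before left it, along the tool's axes as they then stand; what a row does not reach is not made up. A row lasts 1/8 s, in which the tool goes at most 62.5 mm and 10.7 degrees, less where a joint would pass 70% of its speed; a pose out of reach is approached as far as the arm can. A call with a number of a shift or a turn outside -1 to 1 is refused whole. A call with a gripper value outside its range is refused whole. "gripper" is the closure, from 0 (fully open) to 1 (shut), set as the call begins (left out, the last holds). The fingers move at their own pace and stop on an object; the grip force is fixed at half the most. Time passes only in rows, so rows that do not move let the fingers close. It gives the time, the measured TCP pose, the force, the opening and the grip force at its end, in the units of the state.
- get_obs(): the state, without advancing time (a new reading comes with each control period).
- snapshot(name): name is "scene" or "side" or "wrist"; returns a dict with "image" (384x512x3 uint8, blue, green, red), "range_z" (384x512 float32, m along the optical axis (not along the pixel's ray), 0 where there is no reading), "fx", "fy", "cx", "cy" (pixels), "k1" (the pictures are not rectified: a ray, as slopes to the right and down, at radius r is drawn at 1 + k1 r^2 times it, then the intrinsics apply), "rvec" (rotation vector, rad) and "tvec" (3), from world to camera coordinates, as OpenCV has them. Camera axes: x right, y down, z forward; pixel columns grow to the right and rows downward; lengths in m; the calibration is good to about 2 mm. A picture is of the moment at which its call begins.
- close_job(): hands the job in; it is judged then, once.
The state is a dict: "time": time; "joint_positions": joint angles; "qvel": joint speeds; "joint_torque": joint torques, N m; "tool_pos": TCP position; "ee_rot": TCP orientation; "wrist_force": force on the tool from outside, world axes, zero at the start; "wrist_torque": the same for the moment, N m; "width": finger opening in m; "finger_force": force on a finger pad.
Only numpy, scipy, OpenCV 4.12 (cv2) and the standard library are available. Lean on these libraries where they do the work, as an engineer would, in place of code of your own. Each camera call takes 0.05 s, during which the arm holds its last target. There are 200 camera calls.

## Working session

There is one attempt and no reset: what is moved stays moved. The work goes in short steps, Python scripts to look and compute and a tool call to move; the robot and the scene stay as the last step left them, time stands still between calls to the robot, and variables do not carry over. Pictures are saved under pics/ and viewed, at most 10 in all, crops included, and the job is handed in when it is done.

Besides the shell and the picture viewer there is one more tool, called after "Request:" in YAML: its name, and indented under it one key for each argument. drive_tool: Moves the arm, as the interface text tells. Its arguments: {"type":"object","properties":{"commands":{"type":"array"},"gripper":{"type":"number"}},"required":["commands"]}

```bash
mkdir -p pics; cat > h.py <<'E'
import numpy as np, cv2
from bench import get_obs, snapshot
from scipy.spatial.transform import Rotation as Ro
def grab(n):
    s=snapshot(n); s['R']=cv2.Rodrigues(np.array(s['rvec'],float))[0]; s['t']=np.array(s['tvec'],float).reshape(3); return s
def ray(s,u,v):
    xd=(np.asarray(u,float)-s['cx'])/s['fx']; yd=(np.asarray(v,float)-s['cy'])/s['fy']
    x,y=xd.copy(),yd.copy()
    for _ in range(20):
        f=1+s['k1']*(x*x+y*y); x,y=xd/f,yd/f
    return np.stack([x,y,np.ones_like(x)],-1)
def pts(s,u,v,z=None):
    u=np.asarray(u);v=np.asarray(v)
    z=s['range_z'][v,u] if z is None else z
    return (ray(s,u,v)*np.asarray(z)[...,None]-s['t'])@s['R']
def cloud(s):
    v,u=np.mgrid[:384,:512]; return pts(s,u,v)
def plane(s,u,v,h):
    d=ray(s,u,v)@s['R']; c=-s['t']@s['R']; return c+d*((h-c[2])/d[...,2])[...,None]
E
python3 - <<'E'
from h import *
a=[]
for n in("scene","side"):
    s=grab(n); a.append(s['image']); print(n,s['fx'],s['k1'],-s['t']@s['R'], s['R'][2])
    np.savez(n+'.npz',**s)
cv2.imwrite('pics/a.png',cv2.resize(a[0],(800,600)));cv2.imwrite('pics/b.png',cv2.resize(a[1],(800,600)))
print(get_obs())
E
```

```text
scene 390.2841164037875 -0.11787060267259221 [1.19239992 0.49990087 0.91342493] [-0.57469712 -0.52106331 -0.63104377]
side 379.3574734540047 -0.03850623845866719 [-0.24659003 -0.86494731  0.82426711] [ 0.59395315  0.60448735 -0.53086222]
{'time': 0.1, 'joint_positions': array([-1.27005355e+00,  8.78744168e-02,  1.37207330e+00, -1.80881961e-05,
        1.68361789e+00, -1.03095808e-01]), 'qvel': array([ 1.65240126e-03, -2.66817627e-03, -4.53997518e-03,  5.11467741e-05,
       -2.47678975e-04,  1.71960697e-03]), 'joint_torque': array([ 2.78228697e-03, -3.41249335e+01, -3.03303874e+01,  7.19546084e-02,
        3.03963188e-02, -1.00869718e-04]), 'tool_pos': array([ 0.21596837, -0.50528793,  0.20444002]), 'ee_rot': array([-3.13962833e+00, -1.85160747e-04,  4.03836383e-01]), 'wrist_force': array([ 0.45915547, -0.34302388, -0.64997721]), 'wrist_torque': array([0.0516017 , 0.01750945, 0.03094729]), 'finger_force': 0.0, 'width': 0.09374061046693828}
```

View pics/a.png

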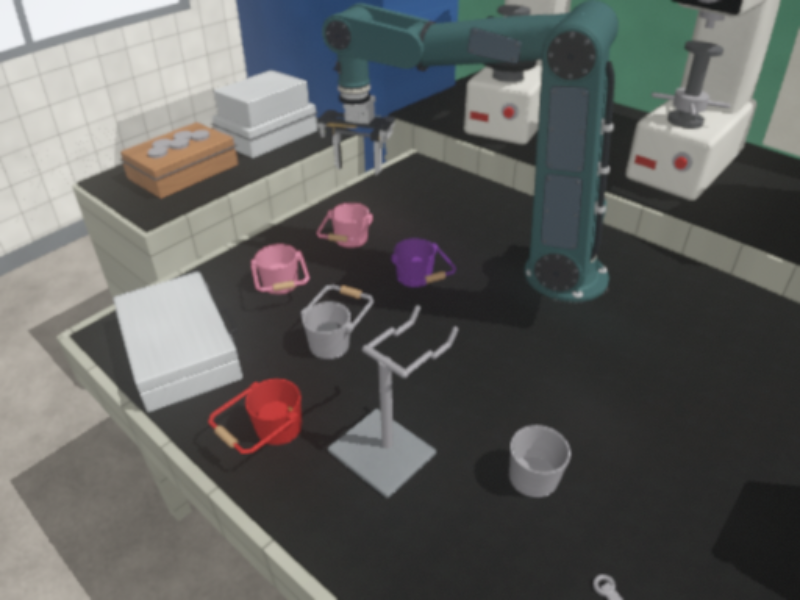

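View pics/b.png

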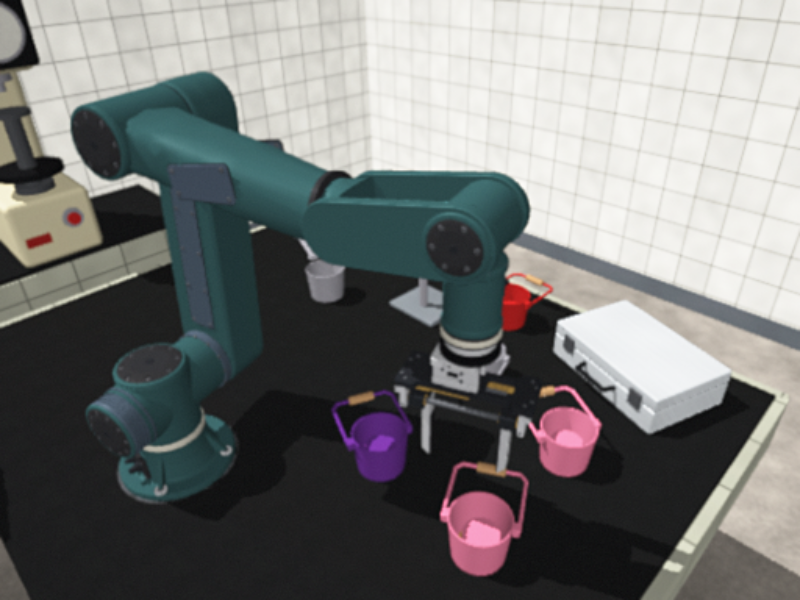

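The scene view shows these candidates. All have a tan sleeve (800×600 px):
- purple pail, sleeve (436,277)
- pink pails, sleeves (285,286) and (337,238)
- red pail, sleeve (227,436)
- grey steel pail, body (328,328), sleeve (350,292)

The bail-less pot is at (538,460) and the twin-prong stand is at (400,350). I choose the grey steel pail with the sleeve at (350,292). In the side view the arm hides it.

```bash
python3 - <<'E'
from h import *
s=dict(np.load('scene.npz')); im=s['image']; P=cloud(s)
hsv=cv2.cvtColor(im,cv2.COLOR_BGR2HSV); 
v,u=np.mgrid[:384,:512]
def box(x0,y0,x1,y1): return (u>x0*.64)&(u<x1*.64)&(v>y0*.64)&(v<y1*.64)&(s['range_z']>0)
tan=(hsv[...,1]>70)&(hsv[...,0]>5)&(hsv[...,0]<25)&box(325,275,385,312)
p=P[tan];print('sleeve n',tan.sum(),'px',u[tan].mean(),v[tan].mean(),p.mean(0),p.min(0),p.max(0))
c=u[tan].mean(),v[tan].mean(); print(' on z=.07',plane(s,*c,.07))
def circ(q):
    A=np.c_[2*q[:,:2],np.ones(len(q))]; x=np.linalg.lstsq(A,(q[:,:2]**2).sum(1),rcond=None)[0]; return x[:2],np.sqrt(x[2]+x[:2]@x[:2])
for n,b in(('pail',(298,295,356,360)),('pot',(500,420,580,500))):
    m=box(*b); q=P[m&(P[...,2]>.068)&(P[...,2]<.09)]; q2=P[m&(P[...,2]>.01)]; print(n,len(q),circ(q),q2[:,2].max())
m=box(355,300,465,380)&(P[...,2]>.19)&(P[...,2]<.26)
q=P[m]; print('prongs',len(q),q.min(0),q.max(0))
uu,vv=u[m],v[m]
for (a,b) in [(372,349),(405,372),(418,310),(456,330),(399,332),(433,352),(410,325)]:
    d=np.hypot(uu-a*.64,vv-b*.64); i=d.argmin(); print((a,b),d[i],q[i], plane(s,a*.64,b*.64,.218))
m=box(328,410,436,495)&(P[...,2]<.03)&(hsv[...,2]>90); 
r=cv2.minAreaRect(P[m][:,:2].astype(np.float32)); print('base',r, np.median(P[m][:,2]))
cr=im[170:300,180:310]; cv2.imwrite('pics/c.png',cv2.resize(cr,(598,598),interpolation=cv2.INTER_CUBIC))
E
```

```text
sleeve n 91 px 223.98901098901098 186.15384615384616 [ 0.44148376 -0.31850681  0.04703224] [ 0.37882769 -0.39794552 -0.00208987] [ 0.47507516 -0.27100137  0.08220834]
 on z=.07 [ 0.46136546 -0.29675838  0.07      ]
pail 281 (array([ 0.56399107, -0.26550755]), np.float64(0.05096510601484675)) 0.08596536065251922
pot 296 (array([0.56678346, 0.25721509]), np.float64(0.047856969399454795)) 0.08488267182642541
prongs 508 [ 0.55751215 -0.0268653   0.19056494] [0.69932213 0.0683414  0.2390731 ]
(372, 349) 0.36878177829173153 [ 0.68506926 -0.01078025  0.231043  ] [ 0.67621746 -0.019462    0.218     ]
(405, 372) 0.21540659228537426 [0.68890986 0.06297062 0.22945023] [0.68036467 0.0562102  0.218     ]
(418, 310) 0.656048778674258 [ 0.56340855 -0.01704259  0.23331639] [ 0.54962554 -0.02648107  0.218     ]
(456, 330) 0.2561249694973074 [0.56179975 0.06676223 0.23389904] [0.5479638  0.05678958 0.218     ]
(399, 332) 0.6000000000000227 [ 0.61068135 -0.01904877  0.21315254] [ 0.61551394 -0.01347096  0.218     ]
(433, 352) 0.729931503635786 [0.62161452 0.06517735 0.2222979 ] [0.6157989  0.06103997 0.218     ]
(410, 325) 1.0770329614268923 [ 0.58360235 -0.01752545  0.21392574] [ 0.58954931 -0.01103676  0.218     ]
base ((0.700144350528717, 0.015238143503665924), (0.15959511697292328, 0.13990962505340576), 88.39972686767578) 0.011802270657094093
```

View pics/c.png

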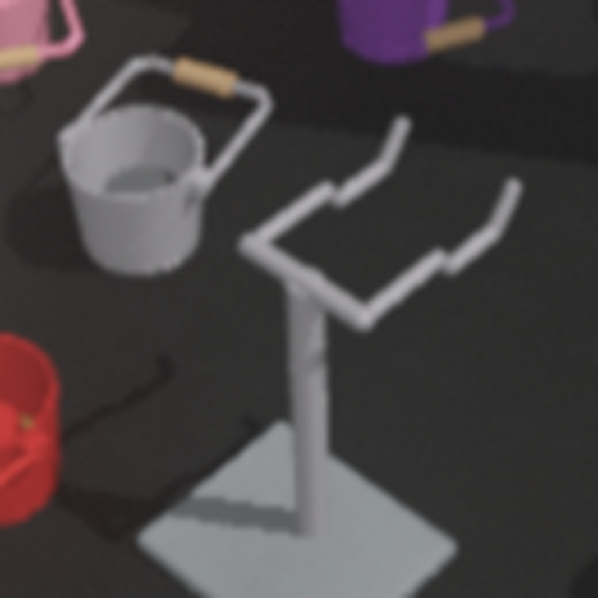

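The crop shows the grey steel pail, with its bail flat towards the robot and the wooden sleeve at crop (205,77). The stand's open ends, at crop (405,120) and (515,185), also face the robot. The measurements fit the description:
- **Pail:** centre (0.564,-0.266), sleeve (0.461,-0.297), 107 mm from the hinge, so yaw is about 0.29.
- **Hook:** seat about (0.595,0.024), yaw about 0.

I'll rise, turn and approach.

Request:
drive_tool:
  commands:
    - [0,0,-0.6,0,0,-1]
    - [0,0,-0.6,0,0,-1]
    - [0,0,-0.6,0,0,-1]
    - [0,0,-0.6,0,0,-1]
    - [0,0,0,0,0,-1]
    - [0,0,0,0,0,-1]
    - [0,0,0,0,0,-1]
    - [0,0,0,0,0,-1]
    - [0,0,0,0,0,-1]
    - [0,0,0,0,0,-1]
    - [0,0,0,0,0,-1]
    - [0,0,0,0,0,-1]
    - [0,0,0,0,0,-1]
    - [0,0,0,0,0,-1]
    - [0,0,0,0,0,-0.6]
  gripper: 0.45

```text
time: 1.98
tool_pos: [0.216, -0.5056, 0.3008]
ee_rot: [-3.142, -0.001, 1.866]
wrist_force: [-0.5, -0.3, -0.1]
width: 0.0514
finger_force: 0.0
```

Request:
drive_tool:
  commands:
    - [0.32,0.7,0,0,0,0]
    - [0.32,0.7,0,0,0,0]
    - [0.32,0.7,0,0,0,0]
    - [0.32,0.7,0,0,0,0]
    - [0.32,0.7,0,0,0,0]
    - [0.32,0.7,0,0,0,0]
    - [0.32,0.7,0,0,0,0]
    - [0.32,0.7,0,0,0,0]
    - [0.32,0.7,0,0,0,0]
    - [0.32,0.7,0,0,0,0]
    - [0,0,0.5,0,0,0]
    - [0,0,0.5,0,0,0]
    - [0,0,0,0,0,0]

```text
time: 3.6
tool_pos: [0.4464, -0.3015, 0.259]
ee_rot: [-3.139, -0.004, 1.864]
wrist_force: [-0.4, -0.5, 0.4]
width: 0.0516
finger_force: 0.0
```

```bash
python3 - <<'E'
from h import *
s=grab('wrist'); np.savez('w1.npz',**s); o=get_obs(); print(o['tool_pos'],o['ee_rot'],o['width'],o['wrist_force'],-s['t']@s['R'],s['R'][2])
cv2.imwrite('pics/w1.png',cv2.resize(s['image'],(800,600)))
im=s['image'];hsv=cv2.cvtColor(im,cv2.COLOR_BGR2HSV)
m=((hsv[...,1]>60)&(hsv[...,0]>5)&(hsv[...,0]<25)&(hsv[...,2]>80)).astype(np.uint8)
n,l,st,c=cv2.connectedComponentsWithStats(m)
for i in range(1,n):
    if st[i,4]>150:
        y,x=np.where(l==i); r=cv2.minAreaRect(np.c_[x,y].astype(np.float32)); b=cv2.boxPoints(r)
        print(st[i],plane(s,*c[i],.074), [plane(s,*q,.074).round(4) for q in b])
E
```

```text
[ 0.44679857 -0.3020539   0.26051447] [-3.14021634e+00 -1.97184520e-03  1.86377672e+00] 0.0517113320178993 [-0.61954274 -0.62171514 -0.0842322 ] [ 0.42545175 -0.23148479  0.43751826] [ 0.06900153 -0.23858891 -0.96866616]
[127   0  49  41 900] [ 0.29768154 -0.18774831  0.074     ] [array([ 0.2699, -0.1847,  0.074 ]), array([ 0.2785, -0.1692,  0.074 ]), array([ 0.3255, -0.19  ,  0.074 ]), array([ 0.3171, -0.2059,  0.074 ])]
[270 143   7  47 192] [ 0.45572715 -0.29542586  0.074     ] [array([ 0.4462, -0.2722,  0.074 ]), array([ 0.4522, -0.2704,  0.074 ]), array([ 0.4673, -0.3184,  0.074 ]), array([ 0.461 , -0.3203,  0.074 ])]
[280 143   8  47 228] [ 0.46821691 -0.29282277  0.074     ] [array([ 0.4715, -0.3172,  0.074 ]), array([ 0.4573, -0.2688,  0.074 ]), array([ 0.4637, -0.267 ,  0.074 ]), array([ 0.478 , -0.3154,  0.074 ])]
[294 272  31  29 325] [ 0.54294543 -0.4228775   0.074     ] [array([ 0.519 , -0.4188,  0.074 ]), array([ 0.5271, -0.4024,  0.074 ]), array([ 0.566 , -0.4268,  0.074 ]), array([ 0.558 , -0.4438,  0.074 ])]
[368 283  27  72 821] [ 0.64121071 -0.43761333  0.074     ] [array([ 0.6056, -0.3981,  0.074 ]), array([ 0.6324, -0.3877,  0.074 ]), array([ 0.6791, -0.4803,  0.074 ]), array([ 0.6503, -0.4913,  0.074 ])]
[129 284  27  70 997] [ 0.35640545 -0.52500677  0.074     ] [array([ 0.3502, -0.5793,  0.074 ]), array([ 0.3382, -0.4783,  0.074 ]), array([ 0.366 , -0.4721,  0.074 ]), array([ 0.38  , -0.5725,  0.074 ])]
[ 124  366  382   18 3601] [ 0.64008365 -0.53139658  0.074     ] [array([ 0.3503, -0.6018,  0.074 ]), array([ 0.8297, -0.4611,  0.074 ]), array([ 0.844 , -0.4864,  0.074 ]), array([ 0.3551, -0.6292,  0.074 ])]
```

View pics/w1.png

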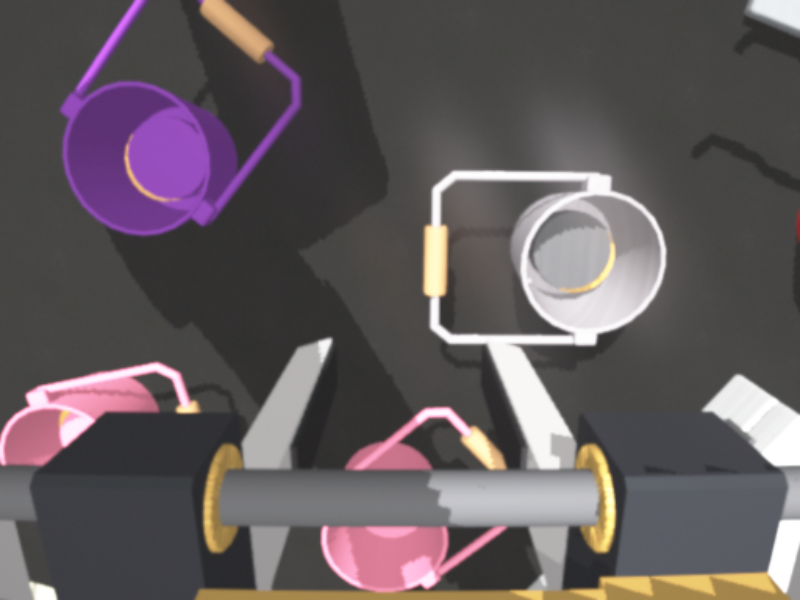

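The wrist view shows the sleeve at (435,260) and the pail rim at (593,260). The sleeve centre works out to (0.462,-0.294) and the bail yaw to 0.298, which agrees with the first measurement. Next I descend around the sleeve and close the gripper.

Request:
drive_tool:
  commands:
    - [0.08,0.42,0,0,0,0]
    - [0,0,0.65,0,0,0]
    - [0,0,0.65,0,0,0]
    - [0,0,0.65,0,0,0]
    - [0,0,0.65,0,0,0]
    - [0,0,0.65,0,0,0]
    - [0,0,0.65,0,0,0]
    - [0,0,0.65,0,0,0]
    - [0,0,0.65,0,0,0]
    - [0,0,0,0,0,0]

```text
time: 4.9
tool_pos: [0.4621, -0.2933, 0.052]
ee_rot: [-3.14, -0.003, 1.864]
wrist_force: [-0.1, -0.3, 0.1]
width: 0.0515
finger_force: 0.0
```

Request:
drive_tool:
  commands:
    - [0,0,0,0,0,0]
    - [0,0,0,0,0,0]
    - [0,0,0,0,0,0]
    - [0,0,0,0,0,0]
    - [0,0,0,0,0,0]
    - [0,0,0,0,0,0]
  gripper: 1

```text
time: 5.65
tool_pos: [0.4627, -0.2947, 0.0539]
ee_rot: [3.141, 0.001, 1.864]
wrist_force: [0.1, -0.4, 1.2]
width: 0.0151
finger_force: 30.0
```

Request:
drive_tool:
  commands:
    - [0,0.015,-0.282,0,0,0]
    - [0,0.044,-0.279,0,0,0]
    - [0,0.073,-0.273,0,0,0]
    - [0,0.101,-0.264,0,0,0]
    - [0,0.128,-0.252,0,0,0]
    - [0,0.154,-0.237,0,0,0]
    - [0,0,0,0,0,0]

```text
time: 6.52
tool_pos: [0.4828, -0.289, 0.1184]
ee_rot: [3.141, 0.002, 1.864]
wrist_force: [-2.5, -1.1, 1.9]
width: 0.0154
finger_force: 30.0
```

Request:
drive_tool:
  commands:
    - [0,0.178,-0.219,0,0,0]
    - [0,0.2,-0.2,0,0,0]
    - [0,0.219,-0.178,0,0,0]
    - [0,0.237,-0.154,0,0,0]
    - [0,0.252,-0.128,0,0,0]
    - [0,0,0,0,0,0]

```text
time: 7.28
tool_pos: [0.5255, -0.276, 0.1536]
ee_rot: [3.139, 0.002, 1.865]
wrist_force: [-2.1, -2.9, 6.4]
width: 0.0152
finger_force: 30.0
```

Request:
drive_tool:
  commands:
    - [0,0.264,-0.11,0,0,0]
    - [0,0.273,-0.08,0,0,0]
    - [0,0.279,-0.044,0,0,0]
    - [0,0.282,-0.015,0,0,0]
    - [0,0,0,0,0,0]
    - [0,0,0,0,0,0]

```text
time: 8.02
tool_pos: [0.5662, -0.2633, 0.1623]
ee_rot: [3.141, 0.001, 1.864]
wrist_force: [1.0, -2.5, 4.5]
width: 0.015
finger_force: 30.0
```

```bash
python3 - <<'E'
from h import *
s=grab('scene'); P=cloud(s); o=get_obs(); print(o['tool_pos'],o['wrist_force'],o['width'])
cv2.imwrite('pics/d.png',cv2.resize(s['image'][130:290,130:350],(800,582)))
v,u=np.mgrid[:384,:512]
m=(u>185)&(u<235)&(v>185)&(v<235)&(P[...,2]>.068)&(P[...,2]<.09)
q=P[m]; A=np.c_[2*q[:,:2],np.ones(len(q))]; x=np.linalg.lstsq(A,(q[:,:2]**2).sum(1),rcond=None)[0]; print(len(q),x[:2],np.sqrt(x[2]+x[:2]@x[:2]))
E
```

```text
[ 0.56606478 -0.26334471  0.16235365] [-0.03010366 -2.27549238  4.38930035] 0.01515043090547477
259 [ 0.56583102 -0.26272307] 0.04920851201377308
```

View pics/d.png

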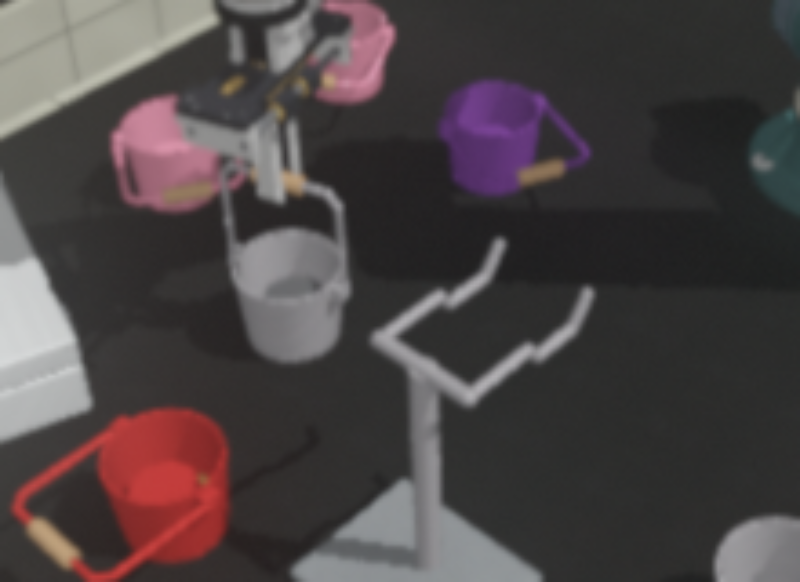

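Bail upright; pail still standing at (0.566,-0.263) directly under the grip. Now I lift it slowly and go round to the front of the stand.

Request:
drive_tool:
  commands:
    - [0,0,-0.08,0,0,0]
    - [0,0,-0.15,0,0,0]
    - [0,0,-0.25,0,0,0]
    - [0,0,-0.3,0,0,0]
    - [0,0,-0.3,0,0,0]
    - [0,0,-0.3,0,0,0]
    - [0,0,-0.3,0,0,0]
    - [0,0,-0.3,0,0,0]
    - [0,0,-0.3,0,0,0]
    - [0,0,-0.2,0,0,0]
    - [0,0,-0.1,0,0,0]
    - [0,0,0,0,0,0]

```text
time: 9.57
tool_pos: [0.5658, -0.2633, 0.2654]
ee_rot: [3.141, 0.0, 1.864]
wrist_force: [-0.2, -0.6, -5.0]
width: 0.0153
finger_force: 30.0
```

Request:
drive_tool:
  commands:
    - [0.02,-0.07,0,0,0,0]
    - [0.04,-0.14,0,0,0,0]
    - [0.06,-0.2,0,0,0,0]
    - [0.06,-0.2,0,0,0,0]
    - [0.06,-0.2,0,0,0,0]
    - [0.06,-0.2,0,0,0,0]
    - [0.06,-0.2,0,0,0,0]
    - [0.06,-0.2,0,0,0,0]
    - [0.06,-0.2,0,0,0,0]
    - [0.06,-0.2,0,0,0,0]
    - [0.04,-0.14,0,0,0,0]
    - [0.02,-0.07,0,0,0,0]
    - [0,0,0,0,0,0.3]
    - [0,0,0,0,0,0.5]
    - [0,0,0,0,0,0.6]
    - [0,0,0,0,0,0.6]
    - [0,0,0,0,0,0.5]
    - [0,0,0,0,0,0.43]

```text
time: 11.82
tool_pos: [0.4817, -0.2636, 0.2651]
ee_rot: [3.142, -0.0, 1.569]
wrist_force: [-0.6, -1.2, -4.9]
width: 0.015
finger_force: 30.0
```

Request:
drive_tool:
  commands:
    - [0.1,0,0,0,0,0]
    - [0.2,0,0,0,0,0]
    - [0.3,0,0,0,0,0]
    - [0.46,0,0,0,0,0]
    - [0.46,0,0,0,0,0]
    - [0.46,0,0,0,0,0]
    - [0.46,0,0,0,0,0]
    - [0.46,0,0,0,0,0]
    - [0.46,0,0,0,0,0]
    - [0.46,0,0,0,0,0]
    - [0.46,0,0,0,0,0]
    - [0.46,0,0,0,0,0]
    - [0.46,0,0,0,0,0]
    - [0.46,0,0,0,0,0]
    - [0.46,0,0,0,0,0]
    - [0.46,0,0,0,0,0]
    - [0.3,0,0,0,0,0]
    - [0.2,0,0,0,0,0]
    - [0.1,0,0,0,0,0]
    - [0,0,0,0,0,0]

```text
time: 14.32
tool_pos: [0.4814, 0.0236, 0.2652]
ee_rot: [-3.141, 0.0, 1.571]
wrist_force: [-0.8, 0.4, -5.0]
width: 0.0154
finger_force: 30.0
```

```bash
python3 - <<'E'
from h import *
o=get_obs(); print(o['tool_pos'],o['ee_rot'],o['wrist_force'])
for n in('wrist','scene'):
    s=grab(n); np.savez(n+'2.npz',**s); im=s['image'] if n=='wrist' else s['image'][130:290,170:390]
    cv2.imwrite('pics/%s2.png'%n,cv2.resize(im,(800,600) if n=='wrist' else (800,582)))
    print(n,-s['t']@s['R'],s['R'][2])
E
```

```text
[0.48139419 0.02355362 0.26522202] [-3.14140664e+00  2.55305412e-04  1.57077511e+00] [-0.79696159  0.35287883 -5.0238198 ]
wrist [0.48085557 0.0973392  0.44343821] [-1.37771444e-04 -2.52728558e-01 -9.67537212e-01]
scene [1.19239992 0.49990087 0.91342493] [-0.57469712 -0.52106331 -0.63104377]
```

View pics/wrist2.png

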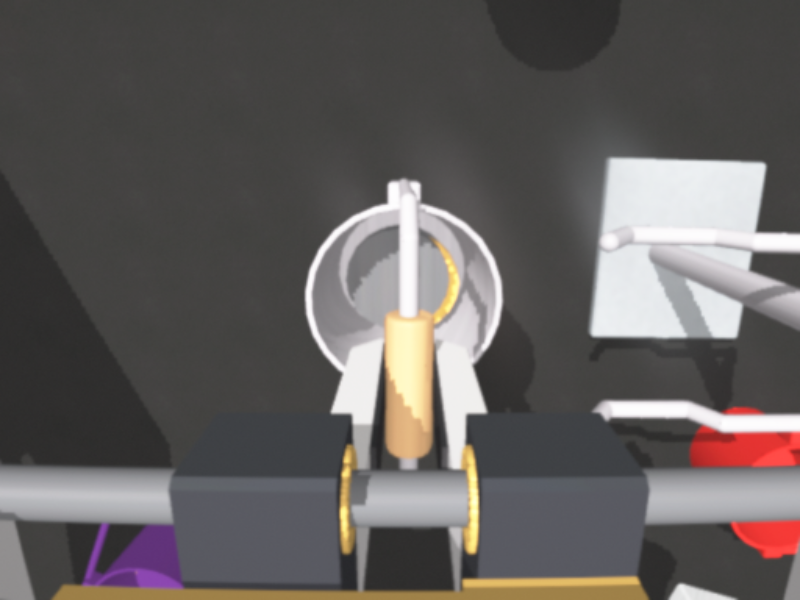

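View pics/scene2.png

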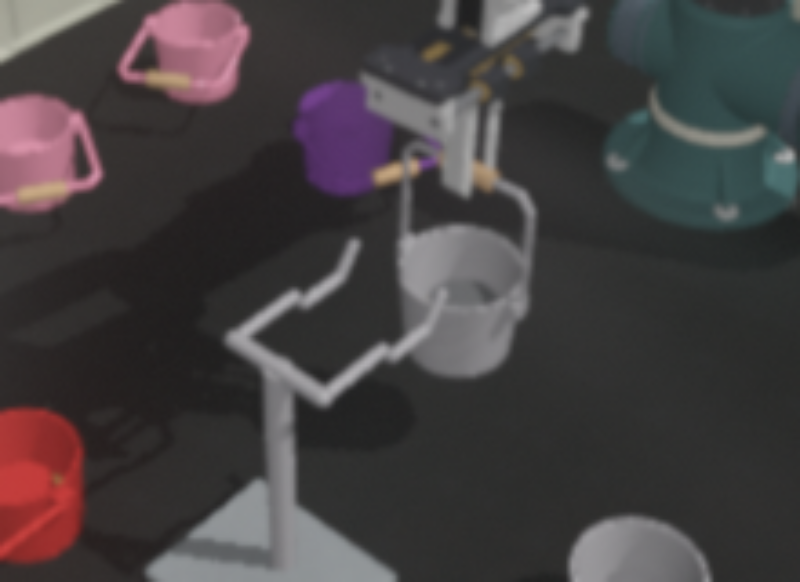

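The wrist view shows the pail hanging with the sleeve spanning rows 312–458 at column 409. The prong tips are at (608,241) and (603,410). The scene view shows the pail hanging level in front of the stand.

```bash
python3 - <<'E'
from h import *
s=dict(np.load('wrist2.npz')); k=.64
P=cloud(s); v,u=np.mgrid[:384,:512]
g=cv2.cvtColor(s['image'],cv2.COLOR_BGR2GRAY)
def fit(name,m,h):
    # column-wise centre rows of bright pixels, rays to prong axis height
    for c in range(395,460,8):
        r=np.where(m[:,c])[0]
        if len(r): print(name,c,len(r),plane(s,c*1.,r.mean(),h).round(4), np.median(P[r,c,2]).round(4))
br=(P[...,2]>.18)&(P[...,2]<.26)&(s['range_z']>0)
fit('L',br&(v>140)&(v<170)&(u>385),.211); fit('R',br&(v>245)&(v<290)&(u>385),.211)
hsv=cv2.cvtColor(s['image'],cv2.COLOR_BGR2HSV)
m=(hsv[...,1]>50)&(hsv[...,0]>5)&(hsv[...,0]<25)&(u>246)&(u<278)&(v>190)&(v<300)
y,x=np.where(m); print('sleeve rows',y.min(),y.max(),x.mean(),np.median(P[m][:,2]))
for r in(y.min(),y.max()+1): print(plane(s,x.mean(),r*1.,.284))
print('wire edge top',[plane(s,409*k,r*k,.284).round(4) for r in(195,180)])
S=dict(np.load('scene2.npz')); P2=cloud(S); hs=cv2.cvtColor(S['image'],cv2.COLOR_BGR2HSV)
v,u=np.mgrid[:384,:512]
m=(hs[...,1]>70)&(hs[...,0]>5)&(hs[...,0]<25)&(u>295)&(u<312)&(v>165)&(v<190); print(m.sum(),np.median(P2[m],0))
E
```

```text
L 395 14 [0.5726 0.0612 0.211 ] 0.2339
L 403 11 [0.578 0.063 0.211] 0.2193
L 411 12 [0.5837 0.0627 0.211 ] 0.2137
L 419 12 [0.5893 0.0627 0.211 ] 0.2133
L 427 12 [0.5949 0.0627 0.211 ] 0.2133
L 435 12 [0.6005 0.0627 0.211 ] 0.2133
L 443 12 [0.6062 0.0628 0.211 ] 0.2138
L 451 11 [0.6119 0.0625 0.211 ] 0.2134
L 459 12 [0.6177 0.0622 0.211 ] 0.2141
R 395 11 [ 0.5809 -0.0205  0.211 ] 0.2138
R 403 11 [ 0.5871 -0.0214  0.211 ] 0.2131
R 411 11 [ 0.5933 -0.0215  0.211 ] 0.2133
R 419 11 [ 0.5994 -0.0215  0.211 ] 0.2134
R 427 9 [ 0.6055 -0.0209  0.211 ] 0.2128
R 435 10 [ 0.6117 -0.0213  0.211 ] 0.2131
R 443 12 [ 0.618  -0.0222  0.211 ] 0.2158
R 451 12 [ 0.6248 -0.0256  0.211 ] 0.2208
R 459 12 [ 0.6315 -0.0282  0.211 ] 0.2248
sleeve rows 198 293 262.883632923368 0.2858761358524392
[0.48157982 0.05023759 0.284     ]
[ 0.48166156 -0.00232091  0.284     ]
wire edge top [array([0.481 , 0.0852, 0.284 ]), array([0.481 , 0.0896, 0.284 ])]
30 [0.48558699 0.04009511 0.28603771]
```

The prongs lie at y = 0.0627 and -0.0214. They are 84 mm apart as given, so the centre is 0.0207, and the level part puts the seat at x ≈ 0.597. The sleeve centre is at y ≈ 0.0238, so I shift -3 mm in y and +115 mm in x.

Request:
drive_tool:
  commands:
    - [-0.04,0,0,0,0,0]
    - [-0.035,0.05,0,0,0,0]
    - [0,0.1,0,0,0,0]
    - [0,0.17,0,0,0,0]
    - [0,0.22,0,0,0,0]
    - [0,0.22,0,0,0,0]
    - [0,0.22,0,0,0,0]
    - [0,0.22,0,0,0,0]
    - [0,0.22,0,0,0,0]
    - [0,0.22,0,0,0,0]
    - [0,0.22,0,0,0,0]
    - [0,0.22,0,0,0,0]
    - [0,0.22,0,0,0,0]
    - [0,0.22,0,0,0,0]
    - [0,0.17,0,0,0,0]
    - [0,0.12,0,0,0,0]
    - [0,0.05,0,0,0,0]
    - [0,0,0,0,0,0]
    - [0,0,0,0,0,0]

```text
time: 16.8
tool_pos: [0.5956, 0.0206, 0.2654]
ee_rot: [3.142, 0.0, 1.571]
wrist_force: [0.3, 0.3, -5.0]
width: 0.0151
finger_force: 30.0
```

Request:
drive_tool:
  commands:
    - [0,0,0.1,0,0,0]
    - [0,0,0.15,0,0,0]
    - [0,0,0.2,0,0,0]
    - [0,0,0.2,0,0,0]
    - [0,0,0.2,0,0,0]
    - [0,0,0.2,0,0,0]
    - [0,0,0.15,0,0,0]
    - [0,0,0.1,0,0,0]
    - [0,0,0.05,0,0,0]
    - [0,0,0,0,0,0]
    - [0,0,0,0,0,0]

```text
time: 18.18
tool_pos: [0.596, 0.0205, 0.2116]
ee_rot: [3.141, 0.0, 1.571]
wrist_force: [0.6, -0.8, -4.5]
width: 0.0153
finger_force: 30.0
```

```bash
python3 - <<'E'
from h import *
o=get_obs(); print(o['tool_pos'],o['wrist_force'])
s=grab('scene'); w=grab('wrist')
a=cv2.resize(s['image'][140:270,190:350],(800,600))
b=cv2.resize(w['image'],(400,300)); a[:300,400:]=b
cv2.imwrite('pics/e.png',a)
E
```

```text
[0.59601736 0.02054593 0.2116473 ] [ 0.61450057 -0.81675409 -4.46697031]
```

View pics/e.png

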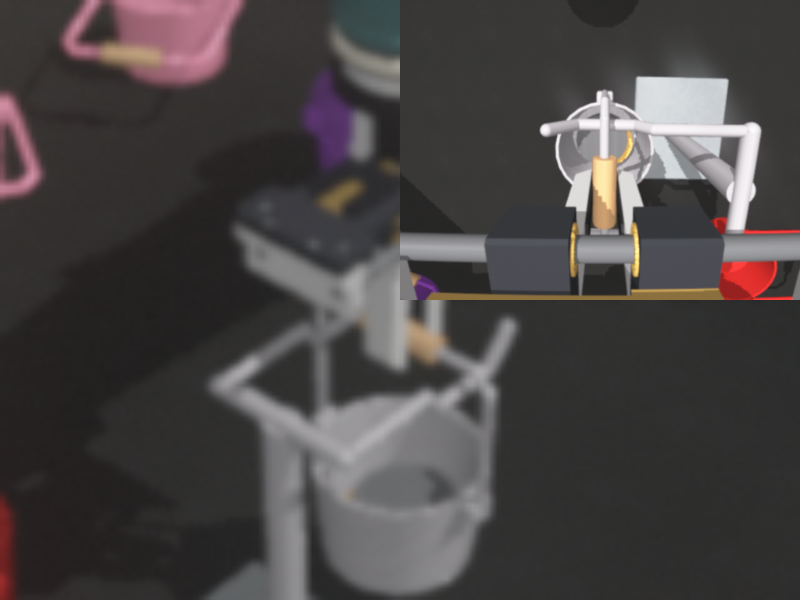

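The bail wire lies over both prongs (far prong near crop (330,320), near prong near (480,375)). In the wrist inset it is centred in x. It is still about 10 mm above the seat, so I lower it gently.

Request:
drive_tool:
  commands:
    - [0,0,0.05,0,0,0]
    - [0,0,0.05,0,0,0]
    - [0,0,0.05,0,0,0]
    - [0,0,0.04,0,0,0]
    - [0,0,0,0,0,0]

```text
time: 18.9
tool_pos: [0.5957, 0.0206, 0.2034]
ee_rot: [-3.141, 0.0, 1.571]
wrist_force: [-0.6, -0.6, -5.2]
width: 0.015
finger_force: 30.0
```

Request:
drive_tool:
  commands:
    - [0,0,0.04,0,0,0]
    - [0,0,0,0,0,0]

```text
time: 19.15
tool_pos: [0.5959, 0.0206, 0.2023]
ee_rot: [3.141, 0.0, 1.571]
wrist_force: [0.5, -0.5, -3.9]
width: 0.0151
finger_force: 30.0
```

Request:
drive_tool:
  commands:
    - [0,0,0.03,0,0,0]
    - [0,0,0,0,0,0]

```text
time: 19.4
tool_pos: [0.596, 0.0206, 0.202]
ee_rot: [3.14, 0.0, 1.571]
wrist_force: [-0.8, -0.3, 0.1]
width: 0.0153
finger_force: 30.0
```

Request:
drive_tool:
  commands:
    - [0,0,0.03,0,0,0]
    - [0,0,0,0,0,0]

```text
time: 19.65
tool_pos: [0.5961, 0.0205, 0.2017]
ee_rot: [3.139, 0.0, 1.571]
wrist_force: [-2.3, 0.1, 6.0]
width: 0.0153
finger_force: 30.0
```

The load has transferred to the prongs. I back off the last millimetre, open, and lift clear.

Request:
drive_tool:
  commands:
    - [0,0,-0.03,0,0,0]
    - [0,0,0,0,0,0]

```text
time: 19.9
tool_pos: [0.5961, 0.0206, 0.2017]
ee_rot: [3.14, 0.0, 1.571]
wrist_force: [-2.6, 0.6, 5.7]
width: 0.0152
finger_force: 30.0
```

Request:
drive_tool:
  commands:
    - [0,0,0,0,0,0]
    - [0,0,0,0,0,0]
    - [0,0,0,0,0,0]
    - [0,0,0,0,0,0]
    - [0,0,0,0,0,0]
    - [0,0,0,0,0,0]
  gripper: 0.5

```text
time: 20.65
tool_pos: [0.5959, 0.0206, 0.2009]
ee_rot: [3.141, 0.0, 1.571]
wrist_force: [0.1, -0.1, -0.9]
width: 0.0466
finger_force: 0.0
```

Request:
drive_tool:
  commands:
    - [0,0,-0.2,0,0,0]
    - [0,0,-0.3,0,0,0]
    - [0,0,-0.4,0,0,0]
    - [0,0,-0.5,0,0,0]
    - [0,0,-0.5,0,0,0]
    - [0,0,-0.5,0,0,0]
    - [0,0,-0.5,0,0,0]
    - [0,0,0,0,0,0]
    - [0,0,0,0,0,0]
    - [0,0,0,0,0,0]

```text
time: 21.9
tool_pos: [0.5955, 0.0206, 0.3157]
ee_rot: [-3.14, -0.0, 1.571]
wrist_force: [-0.3, 0.9, 0.1]
width: 0.0471
finger_force: 0.0
```

```bash
python3 - <<'E'
from h import *
o=get_obs(); print(o['tool_pos'],o['wrist_force'],o['width'])
s=grab('scene'); w=grab('wrist')
a=cv2.resize(s['image'][140:270,190:350],(800,600))
b=cv2.resize(w['image'],(400,300)); a[:300,400:]=b
cv2.imwrite('pics/f.png',a)
E
```

```text
[0.59548338 0.02058231 0.31569962] [-0.3462104   0.87723074  0.06685181] 0.04711112766709219
```

View pics/f.png

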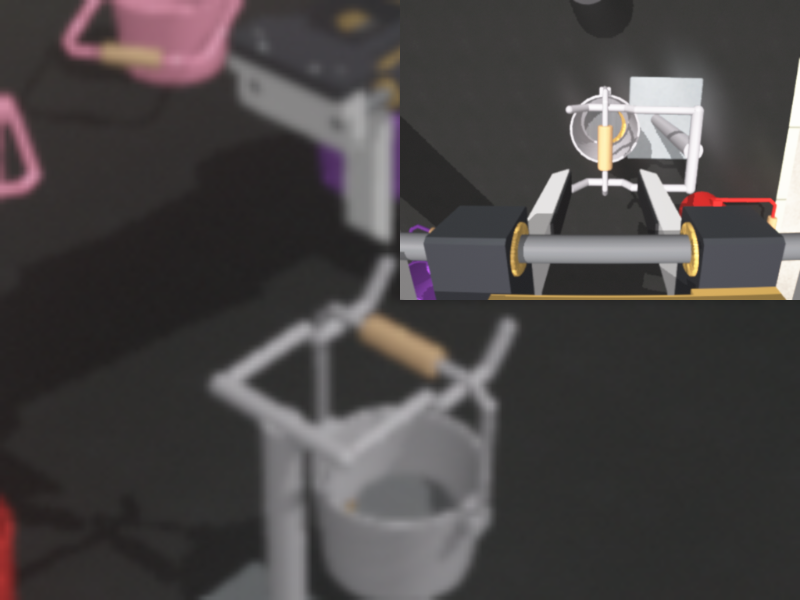

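The pail hangs level, with its wire on both prongs (crop (325,320) and (478,378)) and the sleeve at (400,345) between them. The gripper is clear above, so I hand in.

Request:
drive_tool:
  commands:
    - [0,0,0,0,0,0]
    - [0,0,0,0,0,0]
    - [0,0,0,0,0,0]
    - [0,0,0,0,0,0]
    - [0,0,0,0,0,0]
    - [0,0,0,0,0,0]
    - [0,0,0,0,0,0]
    - [0,0,0,0,0,0]

```text
time: 23.0
tool_pos: [0.5958, 0.0206, 0.3169]
ee_rot: [3.142, 0.0, 1.571]
wrist_force: [-0.1, -0.3, -0.1]
width: 0.0471
finger_force: 0.0
```

```bash
python3 -c "
from bench import close_job
print(close_job())"
```

```text
the job is handed in; nothing more can be done
None
```

The steel pail hangs upright by its bail across both prongs with the gripper clear, the pot was left alone, and I handed the job in at about 23 s; no verdict came back.

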